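Seat the cover disc and close its keeper

TASK

On the housing whose recess is still empty, push the loose steel disc across the top face with a fingertip until it drops into the round recess and lies flat; then push the keeper arm by its upright pin, all the way round to its stop over the disc. Do not lift the disc or push it off the housing, and leave the finished housing and the other things on the bench as they are.

Things in the scene. Friction and masses are not known exactly. Their poses are not given: they have to be found in the camera images.
- housing: Black steel block, 180 x 130 x 30 mm, fixed to the bench, flat top face 30 mm above the bench. Origin at bench height; the block spans x -80 to +100 mm and y -61 to +69 mm in its own axes (z up). Its round recess is empty; the loose disc starts on its top face, on the -x side of the recess.
- housing_recess (a point): Centre of the floor of that housing's round recess (46 mm in diameter, 6 mm deep, 35 mm along the housing's +x from its origin), 24 mm above the bench (its rim, marked by a thin bright line, is 6 mm higher). Its axes are the housing's.
- disc: Loose steel disc, 40 mm in diameter, 6 mm thick, about 60 g, with a small dark centre mark; origin at the centre of its underside. In the recess it has 3 mm of play all round and its top is flush with the top face. It tips in once its centre is within about 11 mm of the recess's centre, and lies flat once it is within 3 mm.
- keeper (a joint): Angle of the aluminium keeper arm, which swings level about an upright pivot 45 mm to the housing's +y side of the recess centre. 0 = closed at its stop, lying over the recess along the housing's -y; it grows as it opens counter-clockwise seen from above (at 1.57 it points along the housing's +x), to 1.9. Starts wide open; stays where left; under 3 N at the pin moves it.
- keeper_pin (a point): The keeper's upright black pin near the arm's free end: 12 mm in diameter, from 7.5 to 32 mm above the housing's top face, 53 mm from the pivot. The point is on its axis, 20 mm above the top face. The flat arm is 16 mm wide, 2.5 to 7.5 mm above the top face, and passes over a seated disc only.
- finished_housing: Black steel block, 180 x 130 x 30 mm, fixed to the bench, flat top face 30 mm above the bench. Origin at bench height; the block spans x -80 to +100 mm and y -61 to +69 mm in its own axes (z up). Identical to the other housing but already finished: a disc lies in its recess and its keeper is closed. To be left alone.
- finished_disc: The disc already in the finished housing's recess, 40 mm in diameter, 6 mm thick; origin at the centre of its underside.
- finished_keeper (a joint): Keeper angle of the finished housing: 0 = closed.
- bushing: Loose brass bushing standing on the bench, 34 mm in diameter, 45 mm high; origin at the centre of its underside.
- bolt: Loose steel bolt standing on its head, head 24 mm in diameter, 50 mm high in all; origin at the centre of its underside.
- red_bin: Open red plastic bin holding pins, 90 x 140 x 60 mm, loose; origin at the centre of its underside.
- carton: Open cardboard carton, 90 x 130 x 70 mm, loose; origin at the centre of its underside.
Things that resemble listed ones, but are neither listed nor needed, are in the scene too. Leave any red or yellow look-alike of the disc alone.

How it is judged (in metres and radians):
On the way, in this order (a step that is already met when the one before it is completed fails the run):
1. the disc lies flat in the recess while the keeper is still open (horizontal distance between disc and housing_recess below 0.005 m and z of disc in the frame of housing_recess between -0.003 and 0.002 m and angle between disc's own z axis and vertical below 0.06 rad and value of joint keeper above 0.5 rad), for 0.2 s.
2. the keeper is closed over the seated disc (horizontal distance between disc and housing_recess below 0.005 m and z of disc in the frame of housing_recess between -0.003 and 0.002 m and angle between disc's own z axis and vertical below 0.06 rad and value of joint keeper below 0.12 rad), for 0.2 s.
At the end, for the whole second after the job is handed in: The disc lies at rest flat in the empty housing's recess (centre within 5 mm of the recess centre, underside within 2 mm of its floor, tilt under 0.06 rad) and the keeper is closed over it (within 0.12 rad of its stop) (all of step 2 and linear speed of disc below 0.01 m/s); the robot touches nothing.
It fails at once if the disc is lifted (its underside's centre more than 6 mm above the top face) (height (world z) of disc above 0.036 m).
It fails at once if the disc is pushed off the housing (height (world z) of disc below 0.018 m).
It fails at once if the finished housing's keeper or disc is disturbed (value of joint finished_keeper above 0.2 rad or height (world z) of finished_disc above 0.03 m).
It fails at once if another thing on the bench is moved by more than 25 mm (distance of any of bushing, bolt, red_bin, carton from where it was at the start of the episode above 0.025 m).
It also fails if it takes over 51 s, if anything falls off the work surface, if the arm or the gripper's body presses on something with over 40 N, if the wrist force passes 120 N, or if a joint passes its speed limit or range.

ROBOT

A 6-joint arm with a two-finger parallel gripper is mounted at the origin on the work surface. World frame = base frame: x ahead of the robot, y to its left, z up, the work surface at z = 0. Lengths are in mm, angles in degrees, forces in N, time in s.
With the tool pointing down it reaches from about 225 to 875 mm from the base axis. Payload 3.4 kg.
Tool frame: the origin (TCP) lies at the very end of the fingers, on their centre line; the grasp point (between the pads) lies 19 mm behind it; z points along the fingers, y is the line along which they close (so a half turn about z gives the same grasp; the last joint's range is limited). The gripper opens to 85 mm and grips with 20 to 120 N. Pads are 22 mm wide; open, the fingers measure 114 mm over their backs; the gripper's body (76 mm by 85 mm) begins 54 mm behind the grasp point. The pads swing forward as they close: fully open they stand 13 mm farther back than shut.
Start: joints at [-70.76, 15.808, 86.224, -0, 77.962, -6.933], TCP at [253.625, -516.082, 201.628] pointing down, gripper open.
Joint ranges: [-165.64, 165.64], [-43.16, 119.46], [12.63, 154.43], [-67.54, 247.53], [6.08, 155.33], [-154.97, 154.97]. Speed limits (degrees/s): [147.25, 147.25, 180, 180, 180, 180].

INTERFACE

Orientations are given as [roll, pitch, yaw] about the fixed x, y, z axes, in that order (R = Rz(yaw) Ry(pitch) Rx(roll)).
In Python, from rig import readout, cams, r gives the robot as it stands.
- The arm moves only by the tool servo_tool, never from a script. Its argument "plan" is a list of rows, each a list of 6 numbers: the shift along the tool's x, y, z in cm, then the turn, a rotation vector about the tool's x, y, z in rad. A call has exactly 10 rows; each row shifts and turns the commanded pose from where the row before left it, along the tool's axes as they then stand; what a row does not reach is not made up. A row lasts 1/10 s, in which the tool goes at most 50 mm and 8.59 degrees, less where a joint would pass 70% of its speed; a pose out of reach is approached as far as the arm can. A call is refused whole if a number of a shift passes 5 or a number of a turn 0.15, either way. A call with a gripper value outside its range is refused whole. "gripper" is the finger opening in cm, from 0 to 8.54, set as the call begins (left out, the last holds). The fingers move at their own pace and stop on an object; the grip force is fixed at half the most. Time passes only in rows, so rows that do not move let the fingers close, or fill a call up. It gives the time, the measured TCP pose, the force, the opening and the grip force at its end, in the units of the state.
- readout.observe(): the state, without advancing time (a new reading comes with each control period).
- cams.grab_frame(name): name is "scene" or "top" or "wrist"; returns a dict with "pixels" (384x512x3 uint8, red, green, blue), "intrinsics" (3x3 intrinsics, pixels), "D" ([k1, k2, p1, p2, k3] as OpenCV has them; the pictures are not rectified), "view" (4x4, takes a point from world to camera coordinates); the wrist camera has in their place "tool_from_camera" (4x4, takes a point from camera to tool coordinates, whose origin is the TCP and whose axes are the flange's). Camera axes: x right, y up, looking along -z (the intrinsics and any distortion apply to the point x, -y, -z); pixel columns grow to the right and rows downward; lengths in mm; the calibration is good to about 2 mm. A picture is of the moment at which its call begins: read the wrist's pose just before it. There is no depth.
- r.finish_job(): hands the job in; it is judged then, once.
The state is a dict: "time": time; "joint_pos": joint angles; "joint_vel": joint speeds; "joint_efforts": joint torques, N m; "ee_pos": TCP position; "ee_rot": TCP orientation; "contact_force": force on the tool from outside, world axes, zero at the start; "moment": the same for the moment, N m; "gripper_width": finger opening in mm; "finger_force": force on a finger pad.
Only numpy, scipy, OpenCV 4.12 (cv2) and the standard library are available. Lean on these libraries where they do the work, as an engineer would, in place of code of your own. Each camera call takes 0.05 s, during which the arm holds its last target. There are 200 camera calls.

## Working session

There is one attempt and no reset: what is moved stays moved. The work goes in short steps, Python scripts to look and compute and a tool call to move; the robot and the scene stay as the last step left them, time stands still between calls to the robot, and variables do not carry over. Pictures are saved under pics/ and viewed, at most 10 in all, crops included, and the job is handed in when it is done.

Besides the shell and the picture viewer there is one more tool, called as name([rows], argument=value, ...), one row to a line, values as JSON. servo_tool: Moves the arm, as the interface text tells. Its arguments: {"type":"object","properties":{"plan":{"type":"array","items":{"type":"array","items":{"type":"number"}}},"gripper":{"type":"number"}},"required":["plan"]}

```bash
mkdir -p pics; ls; cat > h.py <<'E'
import numpy as np, cv2
from rig import readout, cams, r
def ray(f,px):
    K=np.array(f["intrinsics"]);D=np.array(f["D"])
    u=cv2.undistortPoints(np.array([[px]],float),K,D)[0,0]
    d=np.array([u[0],-u[1],-1.])
    V=np.array(f["view"]);R=V[:3,:3]
    return -R.T@V[:3,3], R.T@d
def onz(f,px,z):
    o,d=ray(f,px); return o+d*(z-o[2])/d[2]
def proj(f,P):
    V=np.array(f["view"]);p=V[:3,:3]@np.array(P,float)+V[:3,3]
    q=np.array([[p[0],-p[1],-p[2]]])
    return cv2.projectPoints(q,np.zeros(3),np.zeros(3),np.array(f["intrinsics"]),np.array(f["D"]))[0][0,0]
def save(im,n): cv2.imwrite("pics/"+n,im[:,:,::-1])
E
python3 - <<'E'
from h import *
import pickle
fr={n:cams.grab_frame(n) for n in("top","scene")}
pickle.dump(fr,open("f0.pkl","wb"))
for n in fr: 
    save(cv2.resize(fr[n]["pixels"],(800,600),interpolation=cv2.INTER_CUBIC),n+"0.png")
    V=np.array(fr[n]["view"]);print(n,-V[:3,:3].T@V[:3,3],fr[n]["D"])
s=readout.observe();print(s)
E
```

```text
pics
top [ 444.31853283   -9.62392654 1116.75653261] [0.03465104 0.         0.         0.         0.        ]
scene [973.43670066 253.02599871 772.29508227] [-0.01192196  0.          0.          0.          0.        ]
{'time': 0.1, 'joint_pos': array([-7.07602912e+01,  1.58429739e+01,  8.62900601e+01,  1.68830790e-03,
        7.79622418e+01, -6.93237644e+00]), 'joint_vel': array([ 0.03562683, -0.04704646, -0.22648223, -0.01201938,  0.02551948,
        0.00252943]), 'joint_efforts': array([ 1.33229085e-03, -4.17698514e+01, -2.46405190e+01, -3.14495480e-05,
        5.75111408e-03, -1.20687997e-05]), 'ee_pos': array([ 253.44476657, -515.53021129,  200.82189587]), 'ee_rot': array([-1.79905620e+02, -1.31380952e-02,  2.61717210e+01]), 'contact_force': array([ 0.37291237, -0.59495521, -0.43186798]), 'moment': array([-0.01147664, -0.01988106,  0.00029533]), 'finger_force': 0.0, 'gripper_width': 85.58236966112736}
```

View pics/top0.png

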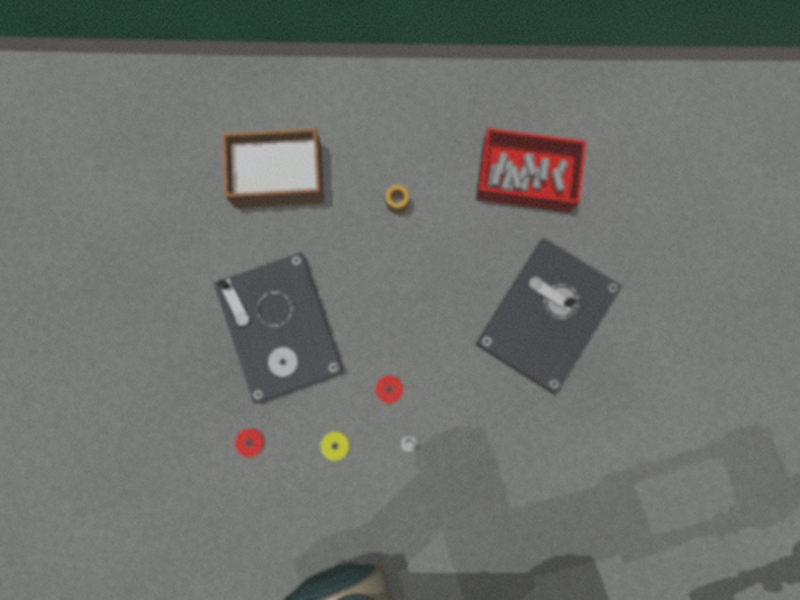

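View pics/scene0.png

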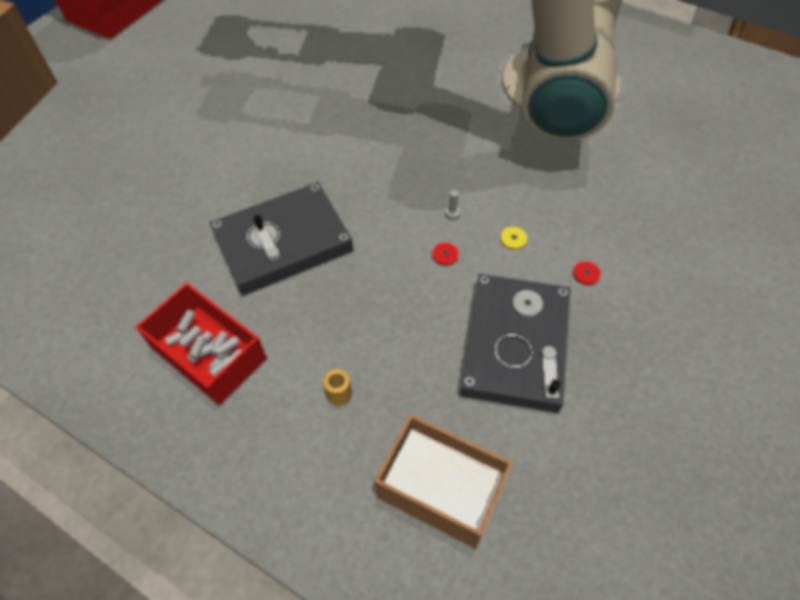

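The top view shows the empty housing on the left, with the recess at (275,309), disc (283,361), keeper pivot (242,320) and pin (224,284). The finished housing is on the right and the scene view agrees. Next I'll measure these on the planes at their heights.

```bash
cat > m.py <<'E'
from h import *
import pickle
fr=pickle.load(open("f0.pkl","rb"))
guess=None
for n,seed in(("top",(275,309,283,361)),("scene",(513,350,527,302))):
    f=fr[n];im=f["pixels"];s=512/800
    hsv=cv2.cvtColor(im,cv2.COLOR_RGB2HSV)
    g=im.max(2)
    # block: dark pixels
    seedp=(int((seed[0]+3)*s),int((seed[1]+2)*s))
    m=(g<86).astype(np.uint8)
    m=cv2.morphologyEx(m,cv2.MORPH_CLOSE,np.ones((9,9)))
    nl,l=cv2.connectedComponents(m);k=l[seedp[1],seedp[0]]
    reg=(l==k).astype(np.uint8)
    c=max(cv2.findContours(reg,0,1)[0],key=cv2.contourArea)
    print(n,"block area",cv2.contourArea(c))
    if n=="top":
        b=cv2.boxPoints(cv2.minAreaRect(c))
        print("corners",[onz(f,p,30)[:2].round(1) for p in b])
    # disc
    b=(g>120).astype(np.uint8);nl,l,st,ce=cv2.connectedComponentsWithStats(b)
    dx,dy=seed[2]*s,seed[3]*s
    k=min(range(1,nl),key=lambda i:np.hypot(*(ce[i]-[dx,dy])) if st[i,4]>60 else 1e9)
    dc=max(cv2.findContours((l==k).astype(np.uint8),0,1)[0],key=cv2.contourArea)
    (e,ax,_)=cv2.fitEllipse(dc);print("disc",e,ax,onz(f,e,36)[:2])
    # rim: radial brightness maximum, in world plane
    c0=onz(f,(seed[0]*s,seed[1]*s),30)
    for it in range(3):
        pts=[]
        for a in np.arange(0,2*np.pi,.1):
            rs=np.arange(18,28,.5)
            px=np.array([proj(f,c0+[q*np.cos(a),q*np.sin(a),0]) for q in rs],np.float32)
            v=cv2.remap(im[:,:,1],px[:,0].reshape(-1,1),px[:,1].reshape(-1,1),cv2.INTER_LINEAR).ravel().astype(float)
            i=v.argmax()
            if 0<i<len(rs)-1: pts.append(c0[:2]+rs[i]*np.array([np.cos(a),np.sin(a)]))
        P=np.array(pts);A=np.c_[2*P,np.ones(len(P))];x=np.linalg.lstsq(A,(P**2).sum(1),rcond=None)[0]
        R=np.sqrt(x[2]+x[0]**2+x[1]**2); c0=np.array([x[0],x[1],30])
    print("recess",c0[:2],R,len(P))
f=fr["top"]
print("top piv,pin",onz(f,(242*s,320*s),37.5)[:2],onz(f,(224*s,284*s),62)[:2])
f=fr["scene"]
print("sc piv,pin",onz(f,(549*.64,351*.64),37.5)[:2],onz(f,(555*.64,382*.64),62)[:2])
print("screws", [onz(fr["top"],np.array(p)*.64,30)[:2].round(1) for p in((296,261),(258,395),(333,368))],[onz(fr["scene"],np.array(p)*.64,30)[:2].round(1) for p in((469,382),(564,292),(484,280))])
E
python3 m.py
```

```text
top block area 4688.5
corners [array([600.5, 258.5]), array([644.7, 133.8]), array([471.3,  71.9]), array([429. , 194.7])]
disc (180.49510192871094, 231.0931854248047) (18.2590389251709, 18.64625358581543) [488.7795636  159.24686742]
recess [562.73816445 174.5207827 ] 23.506133488173514 63
scene block area 4796.5
disc (337.39837646484375, 193.32037353515625) (15.408883094787598, 18.233312606811523) [490.49827848 156.25224083]
recess [563.88008706 170.99368656] 23.54329681168795 63
top piv,pin [545.15839771 216.33725836] [592.00434353 237.54252702]
sc piv,pin [545.54476832 212.93780886] [595.37184003 238.13437805]
screws [array([630.6, 144.8]), array([441.9, 191.9]), array([480.2,  89. ])] [array([634.9, 143.3]), array([445.2, 192.3]), array([484.2,  87.5])]
```

servo_tool([
  [1.5,-1.6,0,0,0,0],
  [2.9,-3.2,0,0,0,0],
  [2.9,-3.2,0,0,0,0],
  [2.9,-3.2,0,0,0,0],
  [2.9,-3.2,0,0,0,0],
  [2.9,-3.2,0,0,0,0],
  [2.9,-3.2,0,0,0,0],
  [2.9,-3.2,0,0,0,0],
  [2.9,-3.2,0,0,0,0],
  [2.9,-3.2,0,0,0,0],
], gripper=2.4)

```text
time: 1.1
ee_pos: [367.1, -119.8, 201.5]
ee_rot: [180.0, -0.0, 26.1]
contact_force: [0.7, 0.2, -0.2]
gripper_width: 23.8
finger_force: 0.0
```

servo_tool([
  [2.9,-3.2,0,0,0,0],
  [2.9,-3.2,0,0,0,0],
  [2.9,-3.2,0,0,0,0],
  [2.9,-3.2,0,0,0,0],
  [2.9,-3.2,0,0,0,0],
  [2.9,-3.2,0,0,0,0],
  [1.6,-1.6,0,0,0,0.085],
  [0,0,3,0,0,0.085],
  [0,0,3,0,0,0.085],
  [0,0,0,0,0,0],
])

```text
time: 2.1
ee_pos: [442.2, 148.6, 137.9]
ee_rot: [-180.0, 0.5, 11.6]
contact_force: [-0.6, -0.4, -0.4]
gripper_width: 24.1
finger_force: 0.0
```

```bash
python3 - <<'E'
from h import *
import pickle
s=readout.observe();f=cams.grab_frame("wrist");pickle.dump((s,f),open("w1.pkl","wb"))
print(s["ee_pos"],s["ee_rot"],s["contact_force"]);print(np.array(f["tool_from_camera"]).round(3),f["D"])
save(cv2.resize(f["pixels"],(800,600)),"w1.png")
E
```

```text
[442.23290221 148.6469859  137.9168658 ] [-179.99194774    0.54356259   11.61789664] [-0.5891134  -0.43552614 -0.42534874]
[[   0.       0.947    0.321   82.043]
 [   1.      -0.      -0.      -0.702]
 [  -0.       0.321   -0.947 -171.387]
 [   0.       0.       0.       1.   ]] [-0.02333559  0.          0.          0.          0.        ]
```

View pics/w1.png

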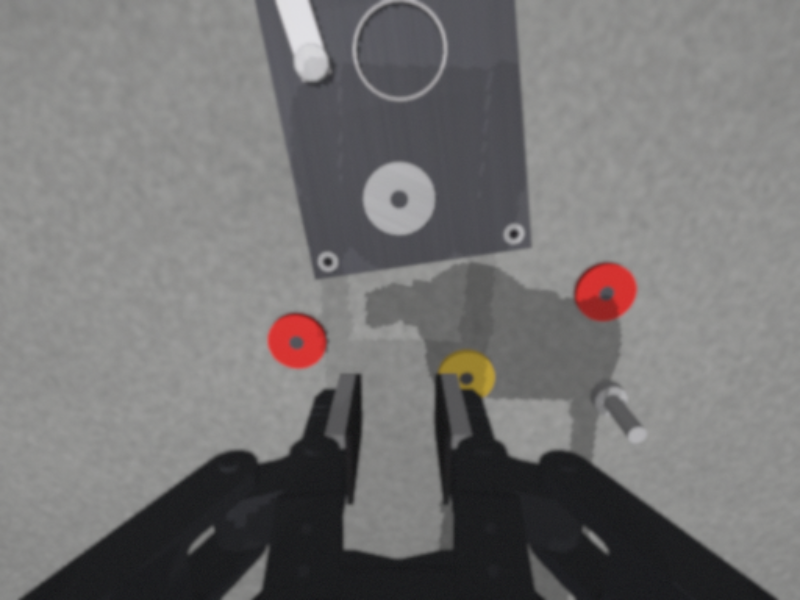

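The wrist view shows the disc at (399,199), recess ring centre at (400,49) and pivot at (313,63). The fingers are lined up with the push. I'll turn these into positions.

```bash
cat >> h.py <<'E'
from scipy.spatial.transform import Rotation as Rn
def wframe(s,f):
    T=np.eye(4);T[:3,:3]=Rn.from_euler("xyz",s["ee_rot"],degrees=True).as_matrix();T[:3,3]=s["ee_pos"]
    f=dict(f);f["view"]=np.linalg.inv(T@np.array(f["tool_from_camera"]));return f
E
python3 - <<'E'
from h import *
import pickle
s,f=pickle.load(open("w1.pkl","rb"));f=wframe(s,f)
for n,p,z in(("disc",(399,199),36),("rec",(400,49.5),30),("piv",(313,63),39),("scr",(328,261),30),("scr",(514,234),30)):print(n,onz(f,np.array(p)*.64,z)[:2].round(1))
E
```

```text
disc [488.7 158.1]
rec [563.1 173. ]
piv [547.  214.5]
scr [444.  191.7]
scr [481.8  88.4]
```

servo_tool([
  [0.2,0,1,0,0,0],
  [0.2,0,2,0,0,0],
  [0.2,0,2,0,0,0],
  [0.2,0,2,0,0,0],
  [0,0,1.5,0,0,0],
  [0,0,1,0,0,0],
  [0,0,0.5,0,0,0],
  [0,0,0.3,0,0,0],
  [0,0,0,0,0,0],
  [0,0,0,0,0,0],
])

```text
time: 3.15
ee_pos: [454.4, 150.6, 39.2]
ee_rot: [180.0, -0.1, 11.6]
contact_force: [-0.5, -1.2, 0.3]
gripper_width: 24.1
finger_force: 0.0
```

servo_tool([
  [-0.2,0,0.1,0,0,0],
  [0,0,0.1,0,0,0],
  [0,0,0.1,0,0,0],
  [0,0,0.1,0,0,0],
  [0,0,0.1,0,0,0],
  [0,0,0,0,0,0],
  [0,0,0,0,0,0],
  [0,0,0,0,0,0],
  [0,0,0,0,0,0],
  [0,0,0,0,0,0],
])

```text
time: 4.15
ee_pos: [451.9, 150.2, 33.6]
ee_rot: [180.0, -0.0, 11.6]
contact_force: [-0.3, 0.4, 0.3]
gripper_width: 23.7
finger_force: 0.0
```

Now I'll feel for the top face.

servo_tool([
  [0,0,0.05,0,0,0],
  [0,0,0.05,0,0,0],
  [0,0,0.05,0,0,0],
  [0,0,0.05,0,0,0],
  [0,0,0,0,0,0],
  [0,0,0,0,0,0],
  [0,0,0,0,0,0],
  [0,0,0,0,0,0],
  [0,0,0,0,0,0],
  [0,0,0,0,0,0],
])

```text
time: 5.15
ee_pos: [451.9, 150.1, 31.6]
ee_rot: [180.0, -0.0, 11.6]
contact_force: [-0.0, 0.0, -0.1]
gripper_width: 24.0
finger_force: 0.0
```

servo_tool([
  [0,0,0.05,0,0,0],
  [0,0,0.05,0,0,0],
  [0,0,0,0,0,0],
  [0,0,0,0,0,0],
  [0,0,0,0,0,0],
  [0,0,0,0,0,0],
  [0,0,0,0,0,0],
  [0,0,0,0,0,0],
  [0,0,0,0,0,0],
  [0,0,0,0,0,0],
])

```text
time: 6.15
ee_pos: [451.9, 150.1, 30.6]
ee_rot: [180.0, 0.0, 11.6]
contact_force: [-0.1, -0.6, -0.3]
gripper_width: 23.9
finger_force: 0.0
```

servo_tool([
  [0.2,0,0,0,0,0],
  [0.3,0,0,0,0,0],
  [0.3,0,0,0,0,0],
  [0.3,0,0,0,0,0],
  [0.3,0,0,0,0,0],
  [0.3,0,0,0,0,0],
  [0.3,0,0,0,0,0],
  [0.3,0,0,0,0,0],
  [0.3,0,0,0,0,0],
  [0.1,0,0,0,0,0],
])

```text
time: 7.15
ee_pos: [478.9, 155.6, 30.6]
ee_rot: [180.0, -0.0, 11.6]
contact_force: [-0.1, 0.6, -0.9]
gripper_width: 23.5
finger_force: 0.0
```

servo_tool([
  [0.2,0,0,0,0,0],
  [0.3,0,0,0,0,0],
  [0.3,0,0,0,0,0],
  [0.3,0,0,0,0,0],
  [0.3,0,0,0,0,0],
  [0.3,0,0,0,0,0],
  [0.3,0,0,0,0,0],
  [0.3,0,0,0,0,0],
  [0.3,0,0,0,0,0],
  [0.1,0,0,0,0,0],
])

```text
time: 8.15
ee_pos: [505.3, 161.1, 30.6]
ee_rot: [180.0, -0.0, 11.6]
contact_force: [-0.7, 0.7, -0.0]
gripper_width: 23.9
finger_force: 0.0
```

```bash
python3 - <<'E'
from h import *
s=readout.observe();f=cams.grab_frame("wrist")
print(s["ee_pos"],s["ee_rot"],s["contact_force"])
save(cv2.resize(f["pixels"],(800,600)),"w2.png")
E
```

```text
[505.30808666 161.06439471  30.60199042] [ 1.79993985e+02 -2.42787356e-02  1.15633822e+01] [-0.72354905  0.70605844 -0.00304194]
```

View pics/w2.png

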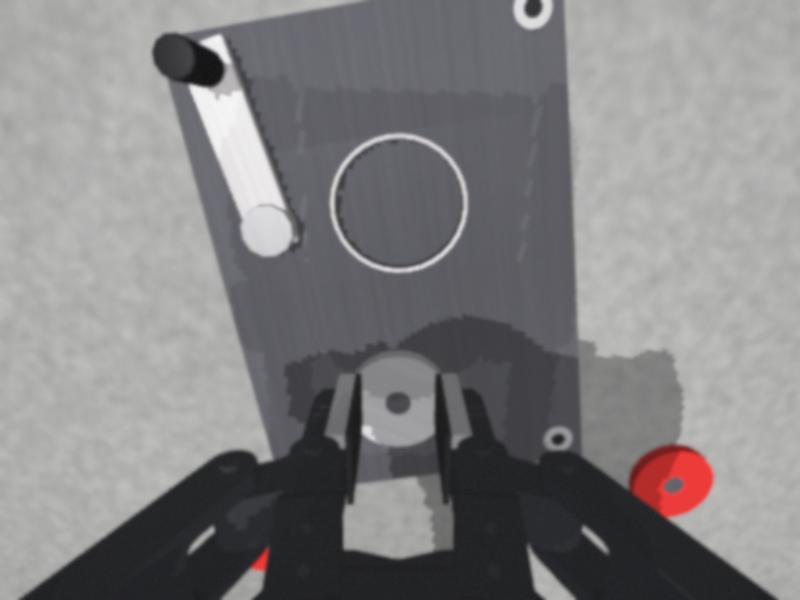

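The wrist view shows the disc mark at (399,403), level with the fingertips, and the recess at (399,203). I'll check whether the disc moved or the fingers passed over it.

```bash
python3 - <<'E'
from h import *
s=readout.observe();f=wframe(s,cams.grab_frame("wrist"))
for p,z in(((399,403),36),((399,203),30),((266,231),39.5),((175,57),62),((399,447),36),((399,351),36)):print(onz(f,np.array(p)*.64,z)[:2].round(1))
fs=cams.grab_frame("scene");c=proj(fs,[500,160,40]).astype(int);print(c)
im=fs["pixels"][max(0,c[1]-60):c[1]+90,max(0,c[0]-100):c[0]+100]
save(cv2.resize(im,(800,600),interpolation=cv2.INTER_CUBIC),"s2.png")
E
```

```text
[488.8 157.8]
[563.4 173.1]
[546.5 215.5]
[593.1 239.4]
[469.  153.7]
[510.5 162.3]
[337 196]
```

View pics/s2.png

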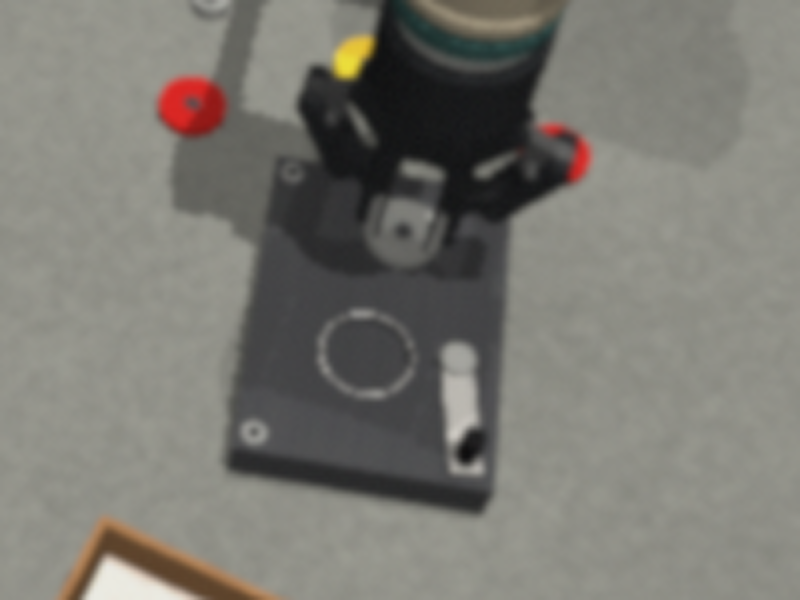

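The fingers passed over the disc without touching it. Partly open, their tips sit more than 5 mm behind the TCP. I'll lift, go back and touch down properly.

servo_tool([
  [0,0,-0.5,0,0,0],
  [-0.5,0,-0.5,0,0,0],
  [-1,0,0,0,0,0],
  [-1,0,0,0,0,0],
  [-1,0,0,0,0,0],
  [-1,0,0,0,0,0],
  [-0.8,0,0,0,0,0],
  [0,0,0.5,0,0,0],
  [0,0,0.5,0,0,0],
  [0,0,0,0,0,0],
])

```text
time: 9.3
ee_pos: [452.8, 150.3, 29.8]
ee_rot: [180.0, 0.1, 11.6]
contact_force: [0.0, 0.9, -0.4]
gripper_width: 24.1
finger_force: 0.0
```

servo_tool([
  [0,0,0.05,0,0,0],
  [0,0,0.05,0,0,0],
  [0,0,0.05,0,0,0],
  [0,0,0.05,0,0,0],
  [0,0,0.05,0,0,0],
  [0,0,0.05,0,0,0],
  [0,0,0,0,0,0],
  [0,0,0,0,0,0],
  [0,0,0,0,0,0],
  [0,0,0,0,0,0],
])

```text
time: 10.3
ee_pos: [452.9, 150.4, 27.6]
ee_rot: [180.0, -0.0, 11.6]
contact_force: [-0.0, 0.7, 0.4]
gripper_width: 24.2
finger_force: 0.0
```

servo_tool([
  [0,0,0.05,0,0,0],
  [0,0,0.05,0,0,0],
  [0,0,0,0,0,0],
  [0,0,0,0,0,0],
  [0,0,0,0,0,0],
  [0,0,0,0,0,0],
  [0,0,0,0,0,0],
  [0,0,0,0,0,0],
  [0,0,0,0,0,0],
  [0,0,0,0,0,0],
])

```text
time: 11.3
ee_pos: [452.9, 150.4, 26.6]
ee_rot: [180.0, 0.0, 11.6]
contact_force: [-0.2, -0.3, 0.7]
gripper_width: 24.2
finger_force: 0.0
```

servo_tool([
  [0,0,0.05,0,0,0],
  [0,0,0.05,0,0,0],
  [0,0,0,0,0,0],
  [0,0,0,0,0,0],
  [0,0,0,0,0,0],
  [0,0,0,0,0,0],
  [0,0,0,0,0,0],
  [0,0,0,0,0,0],
  [0,0,0,0,0,0],
  [0,0,0,0,0,0],
])

```text
time: 12.3
ee_pos: [452.9, 150.4, 25.6]
ee_rot: [180.0, -0.0, 11.6]
contact_force: [0.2, -0.9, -0.3]
gripper_width: 23.8
finger_force: 0.0
```

servo_tool([
  [0,0,0.05,0,0,0],
  [0,0,0.05,0,0,0],
  [0,0,0,0,0,0],
  [0,0,0,0,0,0],
  [0,0,0,0,0,0],
  [0,0,0,0,0,0],
  [0,0,0,0,0,0],
  [0,0,0,0,0,0],
  [0,0,0,0,0,0],
  [0,0,0,0,0,0],
])

```text
time: 13.3
ee_pos: [452.9, 150.3, 24.6]
ee_rot: [180.0, -0.0, 11.6]
contact_force: [-0.8, 0.0, -0.1]
gripper_width: 23.8
finger_force: 0.0
```

servo_tool([
  [0,0,0.05,0,0,0],
  [0,0,0,0,0,0],
  [0,0,0.05,0,0,0],
  [0,0,0,0,0,0],
  [0,0,0.05,0,0,0],
  [0,0,0,0,0,0],
  [0,0,0,0,0,0],
  [0,0,0,0,0,0],
  [0,0,0,0,0,0],
  [0,0,0,0,0,0],
])

```text
time: 14.3
ee_pos: [452.9, 150.3, 23.1]
ee_rot: [180.0, -0.0, 11.6]
contact_force: [-0.6, -0.2, -0.2]
gripper_width: 23.8
finger_force: 0.0
```

```bash
python3 - <<'E'
from h import *
s=readout.observe();f=cams.grab_frame("wrist");f=wframe(s,f)
print(s["ee_pos"],s["contact_force"])
save(cv2.resize(f["pixels"][192:384,128:384],(800,600),interpolation=cv2.INTER_CUBIC),"w3.png")
for t in((11,12,0),(11,12,-6),(11,12,-10),(-11,12,-8)):
    T=Rn.from_euler("xyz",s["ee_rot"],degrees=True).apply(t)+s["ee_pos"]; print(t,(proj(f,T)-[128,192])*3.125)
E
```

```text
[452.89831596 150.34235095  23.0936322 ] [-0.62689456 -0.19323205 -0.21636245]
(11, 12, 0) [461.63562381  63.17355841]
(11, 12, -6) [463.73929477  75.63628514]
(11, 12, -10) [465.21691413  84.39166369]
(-11, 12, -8) [461.73275679 186.39179916]
```

View pics/w3.png

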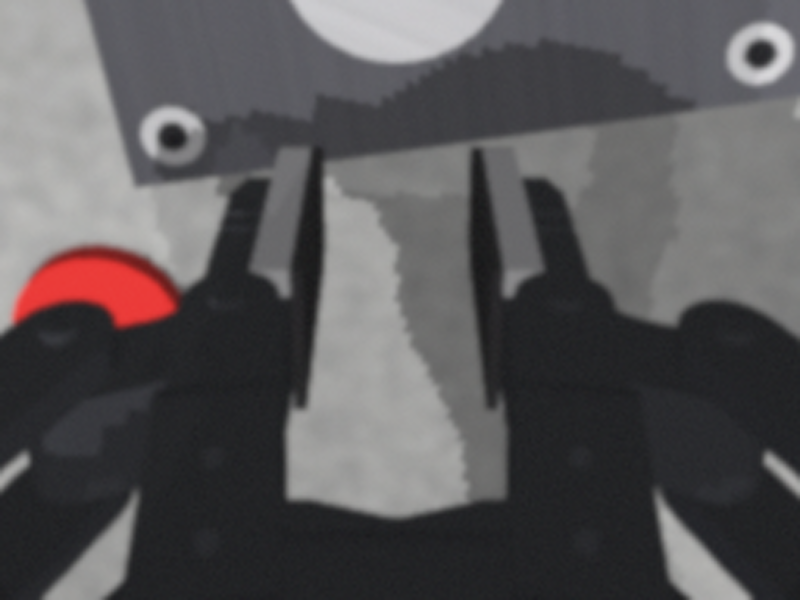

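The wrist crop shows the tips at about (320,148) and (470,148), still clearly above the top face. I'll rise and shut the fingers, since that puts the tip at the TCP by the spec.

servo_tool([
  [0,0,-0.7,0,0,0],
  [0,0,-0.6,0,0,0],
  [0,0,0,0,0,0],
  [0,0,0,0,0,0],
  [0,0,0,0,0,0],
  [0,0,0,0,0,0],
  [0,0,0.1,0,0,0],
  [0,0,0.1,0,0,0],
  [0,0,0.1,0,0,0],
  [0,0,0,0,0,0],
], gripper=0)

```text
time: 15.35
ee_pos: [452.7, 150.3, 32.8]
ee_rot: [180.0, 0.0, 11.6]
contact_force: [0.5, 0.5, 0.6]
gripper_width: -0.2
finger_force: 0.0
```

```bash
python3 - <<'E'
from h import *
s=readout.observe();f=cams.grab_frame("wrist");f=wframe(s,f)
print(s["ee_pos"],s["contact_force"])
fs=cams.grab_frame("scene");T=s["ee_pos"];c=proj(fs,T).astype(int)
a=cv2.resize(f["pixels"][160:384,160:352],(400,467),interpolation=cv2.INTER_CUBIC)
b=cv2.resize(fs["pixels"][c[1]-60:c[1]+52,c[0]-48:c[0]+48],(400,467),interpolation=cv2.INTER_CUBIC)
save(np.hstack([a,b]),"w4.png")
R=Rn.from_euler("xyz",s["ee_rot"],degrees=True)
for t in((0,0,0),(11,0,0),(11,0,-5),(11,0,-10)):
    P=R.apply(t)+T; print(t,(proj(f,P)-160)*2.083,(proj(fs,P)-c+[48,60])*4.167+[400,0])
E
```

```text
[452.68620238 150.33589246  32.81019517] [0.49604755 0.51526383 0.59453204]
(0, 0, 0) [199.01413936 143.706648  ] [600.29860954 251.7231502 ]
(11, 0, 0) [199.07230029 108.75841692] [595.46433833 268.18054784]
(11, 0, -5) [199.13431483 115.6456552 ] [597.07265941 262.88398755]
(11, 0, -10) [199.19965525 122.90345358] [598.69639671 257.53635497]
```

View pics/w4.png

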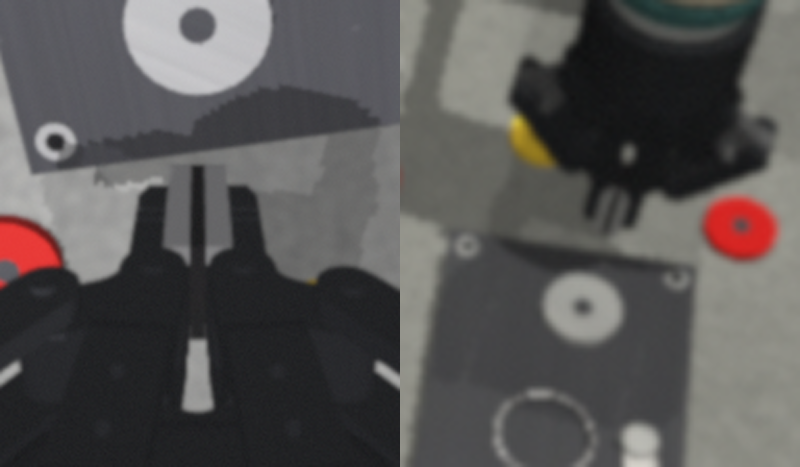

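Triangulating the tip from both views puts it about 20–25 mm above the reported TCP. I'll trust touch rather than the nominal value and descend in guarded steps.

servo_tool([
  [0.2,0,0.1,0,0,0],
  [0.2,0,0.2,0,0,0],
  [0,0,0.2,0,0,0],
  [0,0,0.1,0,0,0],
  [0,0,0.1,0,0,0],
  [0,0,0.1,0,0,0],
  [0,0,0.05,0,0,0],
  [0,0,0.05,0,0,0],
  [0,0,0.05,0,0,0],
  [0,0,0,0,0,0],
])

```text
time: 16.45
ee_pos: [456.7, 151.1, 23.5]
ee_rot: [180.0, 0.0, 11.6]
contact_force: [0.3, -0.4, 0.2]
gripper_width: -0.0
finger_force: 0.0
```

servo_tool([
  [0,0,0.05,0,0,0],
  [0,0,0.05,0,0,0],
  [0,0,0.05,0,0,0],
  [0,0,0.05,0,0,0],
  [0,0,0.05,0,0,0],
  [0,0,0,0,0,0],
  [0,0,0,0,0,0],
  [0,0,0,0,0,0],
  [0,0,0,0,0,0],
  [0,0,0,0,0,0],
])

```text
time: 17.45
ee_pos: [456.8, 151.2, 21.1]
ee_rot: [180.0, -0.0, 11.6]
contact_force: [0.3, 0.0, -0.2]
gripper_width: -0.3
finger_force: 0.0
```

servo_tool([
  [0,0,0.05,0,0,0],
  [0,0,0.05,0,0,0],
  [0,0,0.05,0,0,0],
  [0,0,0.05,0,0,0],
  [0,0,0.05,0,0,0],
  [0,0,0,0,0,0],
  [0,0,0,0,0,0],
  [0,0,0,0,0,0],
  [0,0,0,0,0,0],
  [0,0,0,0,0,0],
])

```text
time: 18.45
ee_pos: [456.8, 151.1, 18.6]
ee_rot: [180.0, -0.0, 11.6]
contact_force: [-1.1, -0.2, -1.1]
gripper_width: -0.1
finger_force: 0.0
```

servo_tool([
  [0,0,0.05,0,0,0],
  [0,0,0.05,0,0,0],
  [0,0,0.05,0,0,0],
  [0,0,0.05,0,0,0],
  [0,0,0,0,0,0],
  [0,0,0,0,0,0],
  [0,0,0,0,0,0],
  [0,0,0,0,0,0],
  [0,0,0,0,0,0],
  [0,0,0,0,0,0],
])

```text
time: 19.45
ee_pos: [456.8, 151.1, 16.6]
ee_rot: [180.0, -0.0, 11.6]
contact_force: [1.0, -0.0, 0.8]
gripper_width: 0.0
finger_force: 0.0
```

```bash
python3 - <<'E'
from h import *
s=readout.observe();f=cams.grab_frame("wrist");f=wframe(s,f)
fs=cams.grab_frame("scene");T=s["ee_pos"];R=Rn.from_euler("xyz",s["ee_rot"],degrees=True)
a=cv2.resize(f["pixels"][200:296,224:288],(400,600),interpolation=cv2.INTER_CUBIC)
c=proj(fs,T+[0,0,20]).astype(int)
b=cv2.resize(fs["pixels"][c[1]-36:c[1]+36,c[0]-24:c[0]+24],(400,600),interpolation=cv2.INTER_CUBIC)
save(np.hstack([a,b]),"w5.png")
for x in(0,11):
  for z in(0,-10,-14,-20,-25):
    P=R.apply((x,0,z))+T; print(x,z,((proj(f,P)-[224,200])*6.25).round(),((proj(fs,P)-c+[24,36])*8.333+[400,0]).round())
E
```

```text
0 0 [197. 181.] [595. 350.]
0 -10 [198. 228.] [601. 329.]
0 -14 [198. 249.] [604. 321.]
0 -20 [198. 281.] [608. 308.]
0 -25 [198. 309.] [611. 297.]
11 0 [197.  76.] [585. 382.]
11 -10 [198. 119.] [591. 362.]
11 -14 [198. 137.] [594. 354.]
11 -20 [198. 166.] [598. 341.]
11 -25 [198. 192.] [601. 330.]
```

View pics/w5.png

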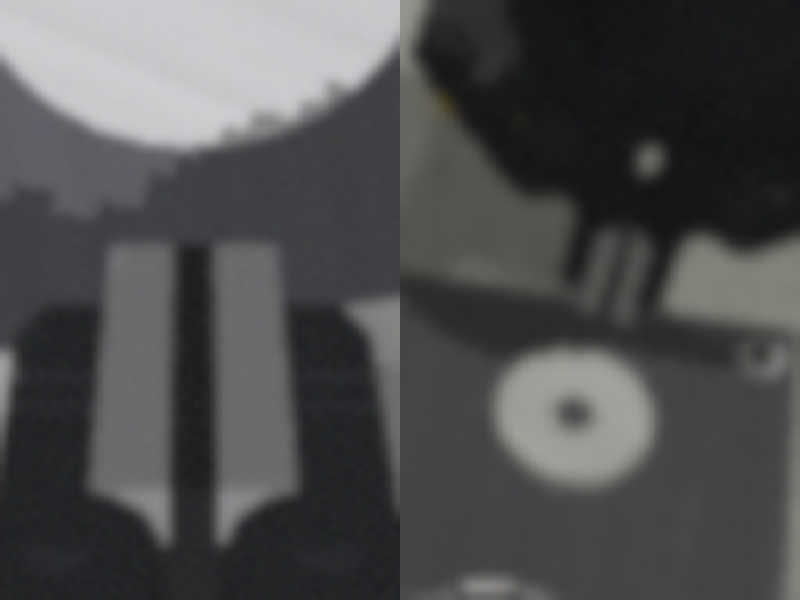

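The left half shows the pad front edge at row 242, the right half shows the tip at (610,318). The 24 mm gap seen earlier and the 22 mm pad width together give about 30 mm from tip to reported TCP. So I keep descending, still guarded.

servo_tool([
  [0,0,0.15,0,0,0],
  [0,0,0.15,0,0,0],
  [0,0,0.1,0,0,0],
  [0,0,0.1,0,0,0],
  [0,0,0.05,0,0,0],
  [0,0,0.05,0,0,0],
  [0,0,0.05,0,0,0],
  [0,0,0.05,0,0,0],
  [0,0,0,0,0,0],
  [0,0,0,0,0,0],
])

```text
time: 20.55
ee_pos: [456.8, 151.2, 9.6]
ee_rot: [180.0, -0.0, 11.6]
contact_force: [0.3, -0.2, 1.0]
gripper_width: -0.1
finger_force: 0.0
```

servo_tool([
  [0,0,0.05,0,0,0],
  [0,0,0.05,0,0,0],
  [0,0,0.05,0,0,0],
  [0,0,0.05,0,0,0],
  [0,0,0.05,0,0,0],
  [0,0,0.05,0,0,0],
  [0,0,0,0,0,0],
  [0,0,0,0,0,0],
  [0,0,0,0,0,0],
  [0,0,0,0,0,0],
])

```text
time: 21.55
ee_pos: [456.8, 151.2, 6.6]
ee_rot: [180.0, -0.0, 11.6]
contact_force: [0.3, -0.8, -0.5]
gripper_width: 0.3
finger_force: 0.0
```

servo_tool([
  [0,0,0.05,0,0,0],
  [0,0,0.05,0,0,0],
  [0,0,0.05,0,0,0],
  [0,0,0.05,0,0,0],
  [0,0,0.05,0,0,0],
  [0,0,0.05,0,0,0],
  [0,0,0.05,0,0,0],
  [0,0,0,0,0,0],
  [0,0,0,0,0,0],
  [0,0,0,0,0,0],
])

```text
time: 22.55
ee_pos: [456.8, 151.2, 3.1]
ee_rot: [180.0, -0.0, 11.6]
contact_force: [-0.1, 0.5, 0.2]
gripper_width: -0.1
finger_force: 0.0
```

servo_tool([
  [0,0,0.05,0,0,0],
  [0,0,0.05,0,0,0],
  [0,0,0.05,0,0,0],
  [0,0,0.05,0,0,0],
  [0,0,0.05,0,0,0],
  [0,0,0,0,0,0],
  [0,0,0,0,0,0],
  [0,0,0,0,0,0],
  [0,0,0,0,0,0],
  [0,0,0,0,0,0],
])

```text
time: 23.55
ee_pos: [456.8, 151.1, 0.6]
ee_rot: [180.0, -0.0, 11.6]
contact_force: [0.7, -0.1, -1.1]
gripper_width: -0.2
finger_force: 0.0
```

servo_tool([
  [0,0,0.05,0,0,0],
  [0,0,0.05,0,0,0],
  [0,0,0.05,0,0,0],
  [0,0,0.05,0,0,0],
  [0,0,0.05,0,0,0],
  [0,0,0,0,0,0],
  [0,0,0,0,0,0],
  [0,0,0,0,0,0],
  [0,0,0,0,0,0],
  [0,0,0,0,0,0],
])

```text
time: 24.55
ee_pos: [457.0, 151.2, 0.3]
ee_rot: [180.0, -0.1, 11.6]
contact_force: [-4.2, -1.1, 20.6]
gripper_width: 0.1
finger_force: 9.9
```

```bash
python3 - <<'E'
from h import *
s=readout.observe();f=wframe(s,cams.grab_frame("wrist"));print(s["ee_pos"],s["contact_force"])
fs=cams.grab_frame("scene");T=s["ee_pos"];R=Rn.from_euler("xyz",s["ee_rot"],degrees=True)
a=cv2.resize(f["pixels"][200:296,224:288],(400,600),interpolation=cv2.INTER_CUBIC)
c=proj(fs,T+[0,0,32]).astype(int)
b=cv2.resize(fs["pixels"][c[1]-36:c[1]+36,c[0]-24:c[0]+24],(400,600),interpolation=cv2.INTER_CUBIC)
save(np.hstack([a,b]),"w6.png")
for z in(-28,-30,-32,-34,-36):
    P=R.apply((11,0,z))+T; print(z,((proj(f,P)-[224,200])*6.25).round(),((proj(fs,P)-c+[24,36])*8.333+[400,0]).round())
E
```

```text
[4.56955505e+02 1.51155782e+02 2.62970613e-01] [-4.1970525  -1.10927964 20.57232356]
-28 [199. 208.] [592. 342.]
-30 [199. 219.] [594. 338.]
-32 [199. 230.] [595. 334.]
-34 [199. 242.] [596. 330.]
-36 [199. 254.] [597. 325.]
```

View pics/w6.png

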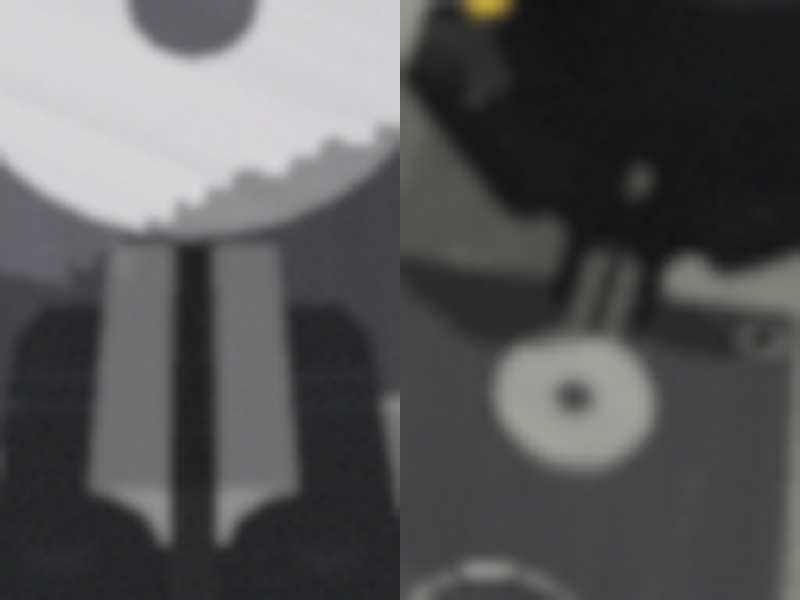

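Contact: 20 N at TCP z 0.3, so the real tip is 29.7 mm behind the reported TCP. The picture shows the pads standing just behind the disc. I'll raise to 1.5 mm clearance and push.

servo_tool([
  [0,0,-0.37,0,0,0],
  [0.2,0,0,0,0,0],
  [0.4,0,0,0,0,0],
  [0.4,0,0,0,0,0],
  [0.4,0,0,0,0,0],
  [0.4,0,0,0,0,0],
  [0.4,0,0,0,0,0],
  [0.4,0,0,0,0,0],
  [0.4,0,0,0,0,0],
  [0.4,0,0,0,0,0],
])

```text
time: 25.65
ee_pos: [490.5, 158.0, 1.7]
ee_rot: [180.0, 0.0, 11.6]
contact_force: [0.4, 0.8, -1.2]
gripper_width: 0.1
finger_force: 0.1
```

```bash
cat > d.py <<'E'
from h import *
s=readout.observe();f=wframe(s,cams.grab_frame("wrist"));print(s["time"],s["ee_pos"],s["contact_force"])
im=f["pixels"];b=((im.min(2)>115)&(np.ptp(im.astype(int),axis=2)<25)).astype(np.uint8)
for z in(36,30):
  for c in cv2.findContours(b,0,1)[0]:
    A=cv2.contourArea(c)
    if A<300 or A>12000: continue
    h=cv2.convexHull(c);w=np.array([onz(f,p[0],z)[:2] for p in h],np.float32)
    ctr,R=cv2.minEnclosingCircle(w)
    if 15<R<30: print(z,np.round(ctr,1),round(R,1),A)
E
python3 d.py
```

```text
25.65 [490.46303453 158.00240887   1.72738877] [ 0.44029306  0.81194513 -1.17866964]
```

servo_tool([
  [0.5,0,0,0,0,0],
  [0.5,0,0,0,0,0],
  [0.5,0,0,0,0,0],
  [0.5,0,0,0,0,0],
  [0.5,0,0,0,0,0],
  [0.4,0,0,0,0,0],
  [0.4,0,0,0,0,0],
  [0.4,0,0,0,0,0],
  [0.4,0,0,0,0,0],
  [0.3,0,0,0,0,0],
])

```text
time: 26.7
ee_pos: [533.8, 166.9, 1.8]
ee_rot: [180.0, -0.0, 11.6]
contact_force: [0.5, 0.2, 0.8]
gripper_width: 0.1
finger_force: 0.0
```

```bash
python3 d.py; python3 - <<'E'
from h import *
s=readout.observe()
a=cams.grab_frame("wrist")["pixels"];b=cams.grab_frame("scene")
c=proj(b,[555,175,30]).astype(int)
save(np.hstack([cv2.resize(a[100:340,156:356],(400,480)),cv2.resize(b["pixels"][c[1]-48:c[1]+48,c[0]-40:c[0]+40],(400,480),interpolation=cv2.INTER_CUBIC)]),"w7.png")
E
```

```text
26.7 [533.82732636 166.91047101   1.80955916] [0.52653901 0.16862128 0.79442892]
36 [565.1 173.9] 23.7 5964.5
30 [563.  173.4] 24.7 5964.5
```

View pics/w7.png

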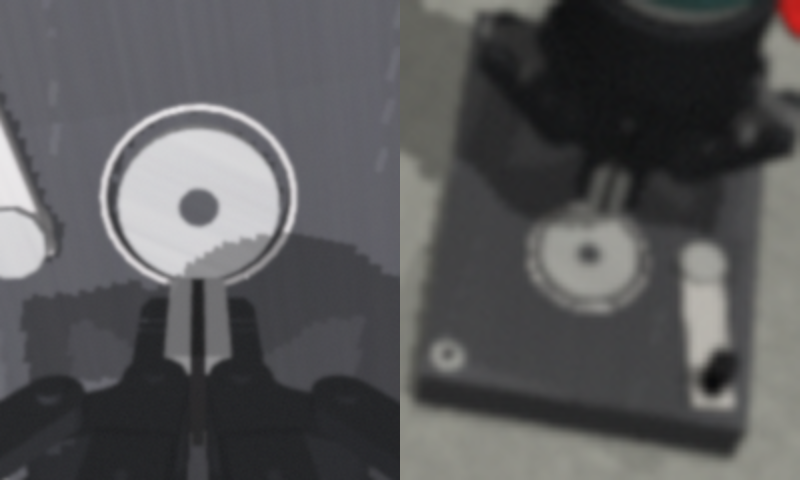

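The disc lies flat inside the ring: the mark is at (199,207), the ring centre at (199,195), about 2.9 mm rearward, within the play. Both ellipses have the same aspect ratio, so there is no tilt. Next is the keeper: lift, move to the far side of the pin, and turn so the flat pad side faces it.

servo_tool([
  [0,0,-2,0,0,0],
  [0,0,-3,0,0,0],
  [2.2,-2.8,0,0,0,0],
  [2.2,-2.8,0,0,0,0],
  [2.3,-2.8,0,0,0,0],
  [0,0,0,0,0,-0.14],
  [0,0,0,0,0,-0.14],
  [0,0,0,0,0,-0.14],
  [0,0,0,0,0,-0.14],
  [0,0,0,0,0,-0.14],
])

```text
time: 27.85
ee_pos: [581.6, 262.5, 51.6]
ee_rot: [-180.0, 0.0, 52.0]
contact_force: [0.8, -0.6, -0.1]
gripper_width: -0.1
finger_force: 0.0
```

servo_tool([
  [0,0,0,0,0,-0.145],
  [0,0,0,0,0,-0.145],
  [0,0,0,0,0,-0.145],
  [0,0,0,0,0,-0.145],
  [0,0,0,0,0,-0.145],
  [0,0,0,0,0,-0.145],
  [0,0,0,0,0,-0.145],
  [0,0,0,0,0,-0.145],
  [0,0,0,0,0,0],
  [0,0,0,0,0,0],
])

```text
time: 28.85
ee_pos: [581.8, 262.5, 51.7]
ee_rot: [-180.0, 0.0, 118.0]
contact_force: [0.7, 0.7, 0.4]
gripper_width: 0.0
finger_force: 0.0
```

servo_tool([
  [0,0,1.5,0,0,0],
  [0,0,1.5,0,0,0],
  [0,0,0.5,0,0,0],
  [0,0,0,0,0,0],
  [-0.3,0,0,0,0,0],
  [-0.3,0,0,0,0,0],
  [-0.25,0,0,0,0,0],
  [-0.27,0.08,0,0,0,0.05],
  [-0.27,0.08,0,0,0,0.05],
  [-0.27,0.08,0,0,0,0.05],
])

```text
time: 29.85
ee_pos: [592.1, 249.0, 17.5]
ee_rot: [179.9, -0.0, 109.4]
contact_force: [0.3, 0.4, 0.8]
gripper_width: 0.1
finger_force: 0.6
```

```bash
cat > k.py <<'E'
from h import *
s=readout.observe();p=s["ee_pos"];d=p[:2]-[547.8,215.3];yaw=np.radians(s["ee_rot"][2]);
print(s["time"],p,s["ee_rot"],s["contact_force"])
print("tool-frame rel pivot",d@[np.cos(yaw),np.sin(yaw)],d@[np.sin(yaw),-np.cos(yaw)])
f=wframe(s,cams.grab_frame("wrist"));hsv=f["pixels"]
for n,c in(("scene",cams.grab_frame("scene")),("wrist",f)):
    im=c["pixels"].astype(float)
    # bright arm pixels: mean brightness along each keeper angle, z=37.5
    g=im.min(2);best=[]
    for th in np.arange(-.1,2,.05):
        a=np.radians(20.1-90)+th
        v=[]
        for q in(14,20,26,32,38):
            x,y=proj(c,[547.8+q*np.cos(a),215.3+q*np.sin(a),37.5]).round().astype(int)
            if 0<=x<512 and 0<=y<384:v.append(g[y,x])
        best.append(round(np.mean(v)) if v else -1)
    print(n,best)
E
python3 k.py
```

```text
29.85 [592.13953484 248.98474813  17.47130598] [ 1.79925944e+02 -3.49072183e-02  1.09383660e+02] [0.29032428 0.4220178  0.81455348]
tool-frame rel pivot 17.05946453067998 53.00595510157332
scene [78, 79, 78, 78, 79, 79, 80, 80, 80, 77, 73, 78, 73, 72, 66, 66, 61, 66, 69, 68, 69, 78, 78, 82, 89, 95, 105, 122, 132, 131, 132, 127, 119, 103, 98, 94, 89, 83, 68, 61, 48, 42]
wrist [39, 36, 35, 33, 31, 32, 32, 31, 31, 32, 31, 33, 32, 33, 31, 30, 29, 30, 31, 33, 33, 37, 43, 53, 60, 64, 75, 83, 91, 107, 123, 125, 126, 125, 124, 124, 117, 112, 113, 115, 103, 93]
```

servo_tool([
  [-0.54,0.14,0,0,0,0.1],
  [-0.54,0.14,0,0,0,0.1],
  [-0.54,0.14,0,0,0,0.1],
  [-0.54,0.14,0,0,0,0.1],
  [-0.54,0.14,0,0,0,0.1],
  [-0.54,0.14,0,0,0,0.1],
  [-0.54,0.14,0,0,0,0.1],
  [-0.54,0.14,0,0,0,0.1],
  [0,0,0,0,0,0],
  [0,0,0,0,0,0],
])

```text
time: 30.95
ee_pos: [602.2, 206.4, 16.9]
ee_rot: [180.0, 0.0, 63.8]
contact_force: [0.5, -0.4, -0.4]
gripper_width: 0.2
finger_force: 0.0
```

```bash
python3 k.py
```

```text
30.95 [602.23026    206.42515805  16.94140012] [1.79986881e+02 3.53040524e-03 6.38349083e+01] [ 0.46749464 -0.44381687 -0.41477343]
tool-frame rel pivot 16.03610656737647 52.766081047925695
scene [21, 21, 21, 21, 22, 22, 23, 24, 23, 23, 22, 21, 21, 20, 20, 21, 20, 20, 20, 20, 20, 21, 21, 26, 30, 37, 41, 40, 45, 48, 52, 55, 60, 60, 64, 63, 64, 65, 65, 65, 66, 66]
wrist [31, 34, 36, 36, 45, 63, 75, 82, 91, 100, 109, 109, 116, 123, 125, 127, 126, 125, 128, 127, 127, 126, 120, 114, 105, 97, 89, 81, 81, 78, 74, 75, 73, 74, 77, 75, 72, 74, 73, 74, 73, 75]
```

servo_tool([
  [-0.54,0.14,0,0,0,0.1],
  [-0.54,0.14,0,0,0,0.1],
  [-0.54,0.14,0,0,0,0.1],
  [-0.54,0.14,0,0,0,0.1],
  [-0.54,0.14,0,0,0,0.1],
  [-0.54,0.14,0,0,0,0.1],
  [-0.27,0.08,0,0,0,0.05],
  [-0.27,0.08,0,0,0,0.05],
  [0,0,0,0,0,0],
  [0,0,0,0,0,0],
])

```text
time: 32.05
ee_pos: [583.6, 173.1, 16.8]
ee_rot: [180.0, 0.0, 23.7]
contact_force: [0.0, 0.6, 0.2]
gripper_width: 0.3
finger_force: 0.0
```

servo_tool([
  [-0.1,0,0,0,0,0.02],
  [-0.1,0,0,0,0,0.02],
  [-0.1,0,0,0,0,0.02],
  [-0.1,0,0,0,0,0],
  [-0.1,0,0,0,0,0],
  [0,0,0,0,0,0],
  [0,0,0,0,0,0],
  [0,0,0,0,0,0],
  [0,0,0,0,0,0],
  [0,0,0,0,0,0],
])

```text
time: 33.05
ee_pos: [581.4, 171.7, 17.1]
ee_rot: [180.0, -0.3, 20.1]
contact_force: [4.6, 1.3, -3.0]
gripper_width: 0.1
finger_force: 2.8
```

```bash
python3 k.py
```

```text
33.05 [581.40261393 171.72538296  17.09592426] [179.96874657  -0.27299131  20.14876785] [ 4.5830505   1.34711975 -2.97275888]
tool-frame rel pivot 16.53651692026142 52.48263066295183
scene [94, 102, 108, 116, 118, 118, 117, 111, 111, 106, 98, 90, 78, 77, 68, 64, 64, 64, 62, 62, 64, 67, 67, 67, 68, 69, 70, 70, 68, 68, 68, 69, 70, 70, 71, 73, 75, 75, 76, 75, 76, 76]
wrist [133, 132, 134, 138, 136, 135, 136, 125, 126, 128, 123, 118, 95, 86, 95, 77, 74, 77, 77, 75, 75, 77, 79, 81, 85, 85, 86, 85, 86, 85, 85, 84, 85, 86, 87, 90, 91, 93, 93, 93, 93, 93]
```

It stalled with force building at the expected closed position. One more small push will confirm the stop, then I'll back off and rise.

servo_tool([
  [-0.1,0,0,0,0,0],
  [-0.1,0,0,0,0,0],
  [0,0,0,0,0,0],
  [0,0,0,0,0,0],
  [0,0,0,0,0,0],
  [0,0,0,0,0,0],
  [0,0,0,0,0,0],
  [0,0,0,0,0,0],
  [0,0,0,0,0,0],
  [0,0,0,0,0,0],
])

```text
time: 34.15
ee_pos: [581.4, 171.7, 17.2]
ee_rot: [180.0, -0.5, 20.1]
contact_force: [8.2, 2.7, -4.6]
gripper_width: 0.3
finger_force: 4.3
```

servo_tool([
  [0.2,0,0,0,0,0],
  [0.3,0,0,0,0,0],
  [0.5,0,0,0,0,0],
  [0.5,0,0,0,0,0],
  [0.5,0,-1,0,0,0],
  [0,0,-4,0,0,0],
  [0,0,-4,0,0,0],
  [0,0,-4,0,0,0],
  [0,0,0,0,0,0],
  [0,0,0,0,0,0],
])

```text
time: 35.15
ee_pos: [596.6, 177.6, 148.7]
ee_rot: [180.0, -0.2, 20.2]
contact_force: [0.4, -0.1, 0.0]
gripper_width: -0.1
finger_force: 0.0
```

```bash
cat k.py > k2.py; cat >> k2.py <<'E'
# pin top: dark blob along circle r=53 at z=60
for n,c in(("top",cams.grab_frame("top")),("scene",cams.grab_frame("scene")),("wrist",f)):
    g=c["pixels"].astype(float).max(2)
    L=[]
    for th in np.arange(-.3,.65,.1):
        a=np.radians(20.1-90)+th
        x,y=proj(c,[547.8+53*np.cos(a),215.3+53*np.sin(a),61]).round().astype(int);L.append(round(g[y-1:y+2,x-1:x+2].mean()) if 0<y<384 and 0<x<512 else -1)
    print(n,L)
E
python3 k2.py
```

```text
35.15 [596.58504335 177.57511386 148.70990245] [ 1.79966145e+02 -1.72381111e-01  2.01614820e+01] [ 0.35811845 -0.12928534  0.04620908]
tool-frame rel pivot 32.79320597711634 52.22789609467538
scene [167, 168, 168, 169, 168, 167, 164, 152, 147, 146, 139, 130, 115, 117, 106, 97, 89, 86, 79, 78, 78, 78, 77, 73, 72, 74, 73, 73, 72, 72, 72, 73, 74, 76, 77, 79, 79, 79, 79, 79, 79, 80]
wrist [175, 175, 176, 177, 176, 174, 163, 155, 151, 148, 146, 130, 112, 126, 111, 87, 85, 82, 82, 82, 82, 79, 79, 78, 77, 77, 76, 76, 77, 77, 77, 76, 76, 78, 82, 82, 83, 85, 84, 85, 85, 85]
top [131, 108, 69, 47, 85, 127, 110, 95, 86, 85]
scene [82, 90, 89, 42, 41, 62, 124, 136, 122, 143]
wrist [89, 99, 86, 32, 28, 23, 113, 131, 158, 104]
```

```bash
python3 -c "
from rig import r
print(r.finish_job())"
```

```text
the job is handed in; nothing more can be done
None
```

I handed the job in at about 35 s of the 51 s allowed: the disc looked flat in the recess before the keeper went over it, and the keeper was pushed to its stop with the arm clear afterwards; the judge returned no verdict.

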